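# Set the tea things into their fitted oak holders

### The job

Tidy the tea corner: put the tea box, the honey jar, the cinnamon jar and the lemon each into the oak holder whose well is cut to its shape, right down on the felt. Jars and box stand upright, the lemon lies lengthwise along its oval; set the two glass jars down gently, don't drop them in. Leave the flowered cup standing where it is.

Things in the scene. Friction and masses are not known exactly. Their poses are not given: they have to be found in the camera images.
- tea_box: cardboard tea box, pale green, closed, 68 (x) x 122 (y) x 74 mm high, about 0.1 kg; loose, stands on the worktop. Origin: middle of its underside; y runs along its long side, z up.
- honey: glass honey jar with a black screw lid, round, widest (63 mm) at the lid, body 60 mm, 94 mm high, about 0.33 kg; loose, upright. Origin: middle of its underside, z up along the jar.
- cinnamon: slim glass spice jar with a white cap and reddish powder inside, round, 43 mm across, 96 mm high, about 0.11 kg; loose, upright. Origin: middle of its underside, z up along the jar.
- lemon: yellow lemon lying on its side, 78 mm long (x) by 55 mm (y) by 56 mm high, about 0.11 kg; loose, may roll if pushed. Origin: middle of its underside as it lies at the start; x runs along its length.
- lemon_middle (a point): the middle of the lemon, 28 mm above the origin of the lemon as it lies at the start.
- tea_holder: long light-oak block, 100 (x) x 154 (y) x 28 mm high, with a rectangular well 78 x 132 mm, 20 mm deep, its long side along y. Fixed to the worktop. Origin: middle of its underside, on the worktop; z up. The well has upright walls, a 8 mm thick floor lined with thin flat grey felt, and a bevelled mouth that leads in 5 mm wider all round (the bevel is 6 mm high).
- honey_holder: square light-oak block, 94 x 94 x 28 mm high, with a large round well of 74 mm diameter, 20 mm deep. Fixed to the worktop. Origin: middle of its underside, on the worktop; z up. The well has upright walls, a 8 mm thick floor lined with thin flat grey felt, and a bevelled mouth that leads in 5 mm wider all round (the bevel is 6 mm high).
- cinnamon_holder: small square light-oak block, 78 x 78 x 28 mm high, with a small round well of 53 mm diameter, 20 mm deep. Fixed to the worktop. Origin: middle of its underside, on the worktop; z up. The well has upright walls, a 8 mm thick floor lined with thin flat grey felt, and a bevelled mouth that leads in 5 mm wider all round (the bevel is 6 mm high).
- lemon_holder: lower light-oak block, 110 (x) x 90 (y) x 22 mm high, with an oval well 90 (x) x 68 (y) mm, 12 mm deep, its long axis along x. Fixed to the worktop. Origin: middle of its underside, on the worktop; z up. The well has upright walls, a 10 mm thick floor lined with thin flat grey felt, and a bevelled mouth that leads in 5 mm wider all round (the bevel is 6 mm high).
- flower_cup: small white espresso cup with a flower print, 54 mm across, 54 mm high, with a handle, standing at the front right near the sink; to be left alone. Origin: on the worktop below the middle of the cup and handle together (the bowl is centred 10 mm to its +y, the handle reaches 37 mm to its -y).

How it is judged:
At the end, for the whole second after the job is handed in: Jars and box upright (0.1 rad) on the felt of their own holders, within 10 mm of centre, box aligned within 0.2 rad; lemon within 15 mm of its holder's centre, seated in the well, aligned within 0.45 rad; all at rest; flowered cup upright, within 30 mm of its start (horizontal distance between honey and honey_holder below 0.01 m and z of honey in the frame of honey_holder between 0.004 and 0.0125 m and angle between each of honey, cinnamon, tea_box's own z axis and vertical below 0.1 rad and linear speed of each of honey, cinnamon, tea_box, lemon below 0.02 m/s and horizontal distance between cinnamon and cinnamon_holder below 0.01 m and z of cinnamon in the frame of cinnamon_holder between 0.004 and 0.0125 m and horizontal distance between tea_box and tea_holder below 0.01 m and z of tea_box in the frame of tea_holder between 0.004 and 0.0125 m and angle between the y axis of tea_box and the y axis of tea_holder, either way round below 0.2 rad and horizontal distance between lemon_middle and lemon_holder below 0.015 m and z of lemon_middle in the frame of lemon_holder between 0.03 and 0.046 m and angle between the x axis of lemon and the x axis of lemon_holder, either way round below 0.45 rad and distance of flower_cup from where it was at the start of the episode below 0.03 m and angle between flower_cup's own z axis and vertical below 0.2 rad); the robot touches nothing.
It fails at once if the flowered cup is pushed more than 40 mm away or knocked over (distance of flower_cup from where it was at the start of the episode above 0.04 m or angle between flower_cup's own z axis and vertical above 0.5 rad).
It fails at once if a glass jar is dropped: it falls free, touched by nothing, more than 30 mm above the worktop (22 mm above its felt) ((contact force between honey and anything else below 0.02 N and z of honey in the frame of honey_holder above 0.03 m) or (contact force between cinnamon and anything else below 0.02 N and z of cinnamon in the frame of cinnamon_holder above 0.03 m)).
It also fails if it takes over 90 s, if anything falls off the work surface, if the arm or the gripper's body presses on something with over 40 N, if the wrist force passes 120 N, or if a joint passes its speed limit or range.

### The arm

A 6-joint arm with a two-finger parallel gripper is mounted at the origin on a cart in front of the work surface, level with it; the furniture and walls round the work are solid. World frame = base frame: x ahead of the robot, y to its left, z up, the work surface at z = 0. Lengths are in m, angles in rad, forces in N, time in s.
With the tool pointing down it reaches from about 0.275 to 0.85 m from the base axis. Payload 5.2 kg.
Tool frame: the origin (TCP) lies midway between the tips of the shut fingers; the grasp point (between the pads) lies 19 mm behind it (env.grip_depth is the distance from the TCP to the grasp point, in m); z points along the fingers, y is the line along which they close (so a half turn about z gives the same grasp; the last joint's range is limited). The gripper opens to 85 mm and grips with 20 to 120 N. Pads are 22 mm wide; open, the fingers measure 114 mm over their backs; the gripper's body (76 mm by 85 mm) begins 54 mm behind the grasp point. The pads swing forward as they close: fully open they stand 13 mm farther back than shut.
Start: joints at [-1.352, 0.259, 1.535, -0, 1.348, -0.203], TCP at [0.225, -0.502, 0.231] pointing down, gripper open.
Joint ranges: [-3.14, 3.14], [-0.91, 2.08], [0.19, 2.58], [-1.22, 4.36], [0.22, 2.71], [-3.12, 3.12]. Speed limits (rad/s): [2.57, 2.57, 3.14, 3.14, 3.14, 3.14].

### API

Orientations are given as [roll, pitch, yaw] about the fixed x, y, z axes, in that order (R = Rz(yaw) Ry(pitch) Rx(roll)).
In Python, from rig import env, viewer gives the robot as it stands.
- The arm moves only by the tool drive_tool, never from a script. Its argument "series" is a list that holds one entry, the list of rows, each a list of 5 numbers: the shift along the world's x, y, z in a scale on which 1.0 is 0.8 m, then the turn about the world's z in parts of the range, where 1.0 means pi rad, then the finger opening in m, from 0 to 0.0854. In form: [[[x, y, z, turn, hand], ...]]. A call has 1 to 20 rows; each row is the pose to reach, as a shift and turn from the pose commanded when the call began; what a row does not reach only later rows make up. A row lasts 1/8 s, in which the tool goes at most 62.5 mm and 10.7 degrees, less where a joint would pass 70% of its speed; a pose out of reach is approached as far as the arm can. No shift or turn number may pass 1 either way. A call with a gripper value outside its range is refused whole. The fingers move at their own pace and stop on an object; the grip force is fixed at half the most. Time passes only in rows, so rows that repeat a pose let the fingers close. It gives the time, the measured TCP pose, the force, the opening and the grip force at its end, in the units of the state.
- env.sense(): the state, without advancing time (a new reading comes with each control period).
- viewer.get_image(name): name is "scene" or "top"; returns the picture (384x512x3 uint8, blue, green, red); there is no depth.
- viewer.calibration(name): a dict with "intrinsics" (3x3 intrinsics, pixels), "k1" (the pictures are not rectified: a ray, as slopes to the right and down, at radius r is drawn at 1 + k1 r^2 times it, then the intrinsics apply), "R" (3x3) and "t" (3): a world point X has camera coordinates R X + t. Camera axes: x right, y down, z forward; pixel columns grow to the right and rows downward; lengths in m; the calibration is good to about 2 mm. A picture is of the moment at which its call begins. calibration takes no time and is no camera call.
- env.close_job(): hands the job in; it is judged then, once.
The state is a dict: "time": time; "joint_pos": joint angles; "dq": joint speeds; "joint_torque": joint torques, N m; "tool_pos": TCP position; "tool_rot": TCP orientation; "force": force on the tool from outside, world axes, zero at the start; "torque": the same for the moment, N m; "opening": opening from 0.0 (shut) to 1.0 (fully open); "finger_force": force on a finger pad.
Only numpy, scipy, OpenCV 4.12 (cv2) and the standard library are available. Lean on these libraries where they do the work, as an engineer would, in place of code of your own. Each camera call takes 0.05 s, during which the arm holds its last target. There are 200 camera calls.

## Working session

There is one attempt and no reset: what is moved stays moved. The work goes in short steps, Python scripts to look and compute and a tool call to move; the robot and the scene stay as the last step left them, time stands still between calls to the robot, and variables do not carry over. Pictures are saved under pics/ and viewed, at most 14 in all, crops included, and the job is handed in when it is done.

Besides the shell and the picture viewer there is one more tool, called by a JSON object that holds its "api" and its "payload". drive_tool: Moves the arm, as the interface text tells. Its arguments: {"type":"object","properties":{"series":{"type":"array"}},"required":["series"]}

```bash
ls; mkdir -p pics
python3 - <<'E'
from rig import env, viewer
import cv2
for n in ("scene","top"):
    cv2.imwrite(f"pics/{n}0.png",viewer.get_image(n)); print(n,viewer.calibration(n))
s=env.sense();print(s['time'],s['tool_pos'],s['tool_rot'],s['opening'],env.grip_depth)
E
```

```text
pics
scene {'intrinsics': array([[415.14485494,   0.        , 256.24672832],
       [  0.        , 415.14485494, 196.36258489],
       [  0.        ,   0.        ,   1.        ]]), 'k1': -0.03677180399237778, 'R': array([[-0.84117445, -0.54046263,  0.01804698],
       [-0.38456857,  0.57441237, -0.72260462],
       [ 0.38017438, -0.61477685, -0.69102595]]), 't': array([0.45846101, 0.14136983, 1.08170714])}
top {'intrinsics': array([[484.00954884,   0.        , 255.53610473],
       [  0.        , 484.00954884, 190.39854811],
       [  0.        ,   0.        ,   1.        ]]), 'k1': -0.06271116737984114, 'R': array([[ 0.01637685, -0.99984088,  0.00707187],
       [-0.99216842, -0.0171263 , -0.12372762],
       [ 0.12382905, -0.00499022, -0.99229102]]), 't': array([0.08305043, 0.47059179, 1.15162917])}
0.1 [ 0.2250643  -0.50131202  0.23054696] [-3.13993829e+00 -3.26476450e-04  4.21749976e-01] 1.0001232418138801 0.0187
```

View pics/scene0.png

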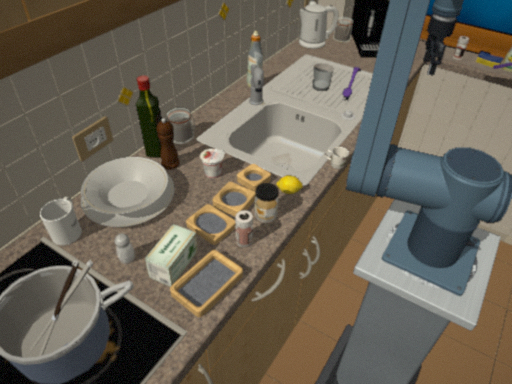

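View pics/top0.png

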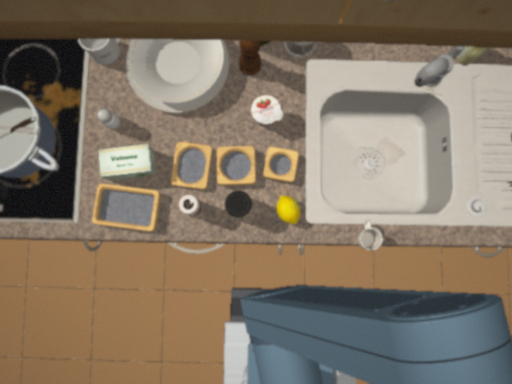

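The top view shows the tea box at about (125,160), tea holder (126,207), lemon holder (192,165), honey holder (236,165), cinnamon holder (281,164), cinnamon jar (188,204), honey jar (238,203), lemon (289,208) and cup (370,237). The scene view shows the same layout. I'll enlarge both to measure.

Run:
```python
import cv2
def crop(n,x,y,w,h,s,step=20):
    im=cv2.imread(f"pics/{n}0.png")[y:y+h,x:x+w]; im=cv2.resize(im,None,fx=s,fy=s,interpolation=cv2.INTER_CUBIC)
    for v in range(-(-x//step)*step,x+w,step):
        cv2.line(im,((v-x)*s,0),((v-x)*s,6),(0,0,255),1);cv2.putText(im,str(v),((v-x)*s+2,12),0,.35,(0,0,255),1)
    for v in range(-(-y//step)*step,y+h,step):
        cv2.line(im,(0,(v-y)*s),(6,(v-y)*s),(0,0,255),1);cv2.putText(im,str(v),(8,(v-y)*s+4),0,.35,(0,0,255),1)
    cv2.imwrite(f"pics/{n}_crop.png",im)
crop("top",85,135,230,105,3); crop("scene",140,158,170,160,3)
# 3x for scene too; integer scales
```

```text
(no output)
```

View pics/top_crop.png

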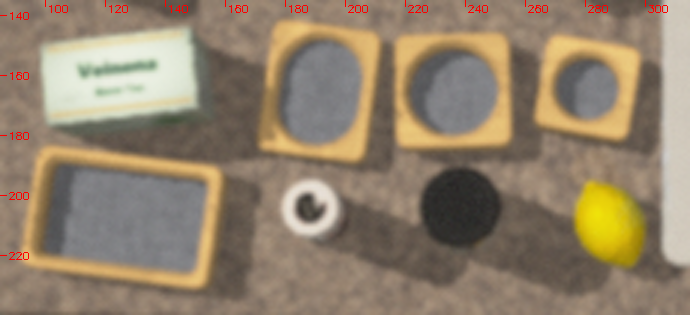

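View pics/scene_crop.png

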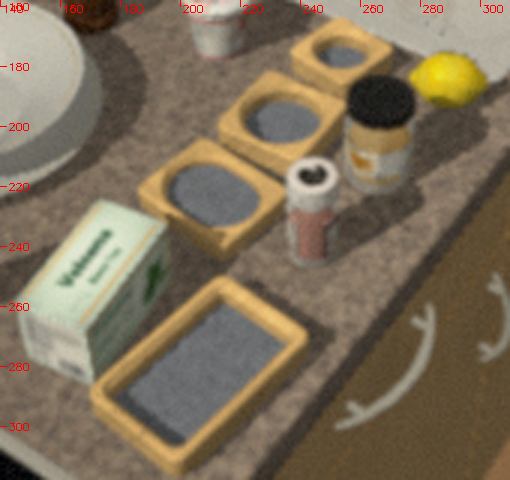

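The crops give clear outlines. I'll fit shape models to colour silhouettes in both views, leaving height free.

```bash
cat > m.py <<'E'
import numpy as np, cv2
from scipy.optimize import minimize
from rig import env, viewer
C={n:viewer.calibration(n) for n in("scene","top")}
S=4
def proj(n,X):
    c=C[n]; dist=np.array([c["k1"],0,0,0,0])
    p=cv2.projectPoints(np.asarray(X,float).reshape(-1,1,3),cv2.Rodrigues(c["R"])[0],c["t"],c["intrinsics"],dist)[0]
    return p.reshape(-1,2)
def ray(n,uv):
    c=C[n]; q=cv2.undistortPoints(np.array([[uv]],float),c["intrinsics"],np.array([c["k1"],0,0,0,0]))[0,0]
    return -c["R"].T@c["t"], c["R"].T@np.array([*q,1])
def tri(a,b):
    (o1,d1),(o2,d2)=ray("top",a),ray("scene",b)
    s=np.linalg.lstsq(np.c_[d1,-d2],o2-o1,rcond=None)[0]
    p,q=o1+s[0]*d1,o2+s[1]*d2; return (p+q)/2,np.linalg.norm(p-q)
def atz(n,uv,z):
    o,d=ray(n,uv); return o+d*(z-o[2])/d[2]
def box(x,y,yaw,h,a,b,z0=0):
    c,s=np.cos(yaw),np.sin(yaw)
    return [(x+c*i*a/2-s*j*b/2,y+s*i*a/2+c*j*b/2,z) for i in(-1,1) for j in(-1,1) for z in(z0,z0+h)]
def cyl(x,y,yaw,h,r,_,z0=0):
    t=np.linspace(0,2*np.pi,40); return [(x+r*np.cos(k),y+r*np.sin(k),z) for k in t for z in(z0,z0+h)]
def ell(x,y,yaw,h,a,b,z0=0):
    u,v=np.mgrid[0:2*np.pi:24j,0:np.pi:13j]; c,s=np.cos(yaw),np.sin(yaw)
    X,Y,Z=a/2*np.cos(v),b/2*np.sin(v)*np.cos(u),h/2*np.sin(v)*np.sin(u)
    return np.stack([x+c*X-s*Y,y+s*X+c*Y,z0+h/2+Z],-1).reshape(-1,3)
def fit(shape,masks,x0,a,b,z0=0,hfix=None):
    """masks {view: bool mask}; x0=(x,y,yaw,h)"""
    big={n:cv2.GaussianBlur(cv2.resize(m.astype(np.float32),None,fx=S,fy=S,interpolation=cv2.INTER_LINEAR),(0,0),2) for n,m in masks.items()}
    def cost(p):
        t=0
        for n,m in big.items():
            uv=(proj(n,shape(p[0],p[1],p[2],p[3] if hfix is None else hfix,a,b,z0))+.5)*S-.5
            im=np.zeros(m.shape,np.float32); cv2.fillConvexPoly(im,cv2.convexHull(np.round(uv*16).astype(np.int32)),1.,shift=4)
            t+=np.abs(cv2.GaussianBlur(im,(0,0),2)-m).sum()/m.sum()
        return t
    x0=np.array(x0,float); r=None
    for st in(1,.4):
        sim=np.array([x0]+[x0+st*d for d in np.diag([.02,.02,.2,.015])])
        r=minimize(cost,x0,method="Nelder-Mead",options=dict(initial_simplex=sim,maxiter=250,xatol=1e-4,fatol=1e-4)); x0=r.x
    return r.x,r.fun
def blob(m,seed,hull=True,roi=70):
    k=np.zeros(m.shape,np.uint8);cv2.circle(k,seed,roi,1,-1)
    m=(m.astype(np.uint8)&k); n,l,s,c=cv2.connectedComponentsWithStats(m)
    d=[np.min(np.hypot(*(np.argwhere(l==i)-[seed[1],seed[0]]).T)) - .01*s[i,4] if s[i,4]>30 else 1e9 for i in range(1,n)]
    m=(l==1+int(np.argmin(d))).astype(np.uint8)
    if hull:
        h=cv2.convexHull(np.argwhere(m)[:,::-1].astype(np.int32)); m=np.zeros_like(m); cv2.fillConvexPoly(m,h,1)
    return m.astype(bool)
E
cat > a.py <<'E'
from m import *
I={n:cv2.imread(f"pics/{n}0.png") for n in C}
H={n:cv2.cvtColor(I[n],cv2.COLOR_BGR2HSV) for n in I}
oak={n:(H[n][...,0]>10)&(H[n][...,0]<25)&(H[n][...,1]>80)&(H[n][...,2]>90) for n in H}
yel={n:(H[n][...,0]>22)&(H[n][...,0]<34)&(H[n][...,1]>130)&(H[n][...,2]>80) for n in H}
def gc(n,r):
    m=np.zeros(I[n].shape[:2],np.uint8); cv2.grabCut(I[n],m,r,np.zeros((1,65)),np.zeros((1,65)),5,cv2.GC_INIT_WITH_RECT); return (m&1).astype(bool)
out={n:I[n].copy() for n in I}
def run(name,shape,masks,seedpx,a,b,h,yaw=0,fixh=False):
    x,y,_=atz("top",seedpx,h)
    p,f=fit(shape,masks,(x,y,yaw,h),a,b,hfix=h if fixh else None); print(name,p.round(4),round(f,3),{n:int(m.sum()) for n,m in masks.items()})
    for n in out:
        uv=proj(n,shape(*p[:3],h if fixh else p[3],a,b)); cv2.polylines(out[n],[cv2.convexHull(np.round(uv*16).astype(np.int32))],True,(255,0,255),1,shift=4)
def oakm(t,s,rt,rs): return {"top":blob(oak["top"],t,roi=rt),"scene":blob(oak["scene"],s,roi=rs)}
run("tea_holder",box,oakm((126,207),(207,282),42,48),(126,207),.1,.154,.028)
run("lemon_holder",box,oakm((192,165),(211,224),32,32),(192,165),.11,.09,.028)
run("honey_holder",box,oakm((236,165),(234,198),26,25),(236,165),.094,.094,.028)
run("cinn_holder",box,oakm((281,164),(254,177),23,22),(281,164),.078,.078,.028)
run("tea_box",box,{"top":blob(gc("top",(94,139,64,44)),(125,160)),"scene":blob(gc("scene",(143,221,58,66)),(172,252))},(125,160),.068,.122,.074)
run("lemon",ell,{"top":blob(yel["top"],(289,208),roi=25),"scene":blob(yel["scene"],(290,184),roi=25)},(289,208),.078,.055,.056,yaw=.3)
print("honey",tri((85+460/3-.33,135+207/3-.33),(140+381/3-.33,158+95/3-.33)))
print("cinn",tri((85+312/3-.33,135+208/3-.33),(140+313/3-.33,158+172/3-.33)))
for n,(x,y,w,h) in {"top":(85,135,230,105),"scene":(140,158,170,160)}.items():
    for (c,z,r) in out.get("_",[]): pass
cs=[cv2.resize(out["top"][135:240,85:315],None,fx=3,fy=3),cv2.resize(out["scene"][158:318,140:310],None,fx=3,fy=3)]
cs[0]=cv2.resize(cs[0],None,fx=.66,fy=.66);cs[1]=cv2.resize(cs[1],(510*340//480*1,340)) if 0 else cs[1][:, :]
cv2.imwrite("pics/fit_top.png",cv2.resize(out["top"][135:240,85:315],None,fx=3,fy=3)); cv2.imwrite("pics/fit_scene.png",cs[1])
E
python3 a.py
```

```text
tea_holder [ 0.4235  0.4078 -0.1113  0.0332] 0.097 {'top': 2902, 'scene': 2908}
lemon_holder [ 0.5294  0.2501 -0.1001  0.0445] 0.271 {'top': 1807, 'scene': 1770}
honey_holder [0.5316 0.1418 0.0263 0.0447] 0.332 {'top': 1638, 'scene': 1510}
cinn_holder [ 0.5372  0.0329 -0.1448  0.0317] 0.332 {'top': 1151, 'scene': 923}
tea_box [0.5343 0.4057 0.1311 0.0665] 0.334 {'top': 1537, 'scene': 2097}
lemon [0.4246 0.0117 0.5793 0.0544] 0.174 {'top': 552, 'scene': 368}
honey (array([0.42968588, 0.13108509, 0.09677785]), np.float64(0.000734735006331252))
cinn (array([0.42648863, 0.24368861, 0.09860908]), np.float64(8.844285502402527e-05))
```

View pics/fit_top.png

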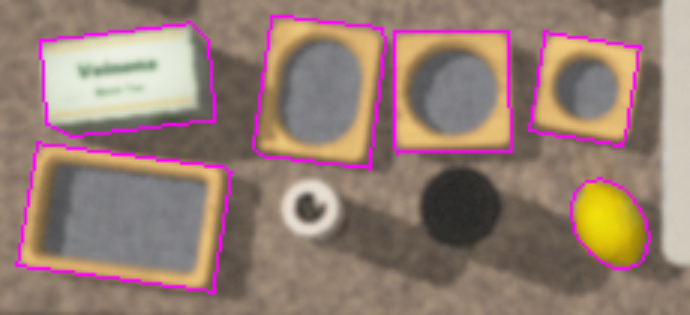

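View pics/fit_scene.png

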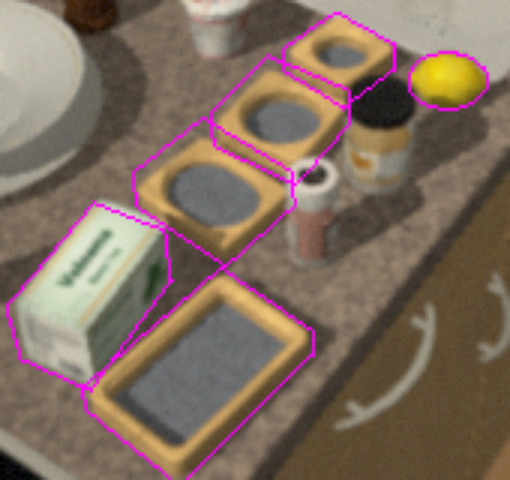

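Colour masks of the two adjacent holders merged in the scene view, so their fits are off. The lemon outline fits well. I'll use the block-top corners read from both crops instead.

```bash
cat > b.py <<'E'
from m import *
from scipy.optimize import least_squares
# order: (+x+y),(+x-y),(-x-y),(-x+y); crop pixels (top, scene)
P={"tea_holder":(.1,.154,[(40,147),(222,167),(205,288),(25,264)],[(92,388),(223,277),(309,333),(178,460)]),
"lemon_holder":(.11,.09,[(274,21),(382,33),(363,161),(259,150)],[(138,190),(203,139),(288,194),(222,242)]),
"honey_holder":(.094,.094,[(395,34),(510,33),(512,147),(398,149)],[(218,122),(270,72),(347,115),(293,160)]),
"cinn_holder":(.078,.078,[(548,36),(640,50),(627,140),(534,124)],[(291,53),(343,17),(394,54),(342,83)]),
"tea_box":(.068,.122,[(40,42),(192,27),(199,107),(46,125)],[(20,294),(100,201),(168,226),(88,330)])}
for k,(a,b,t,s) in P.items():
    t=np.array(t)/3-.33+[85,135]; s=np.array(s)/3-.33+[140,158]
    def X(p):
        c,q=np.cos(p[2]),np.sin(p[2]); L=np.array([(1,1),(1,-1),(-1,-1),(-1,1)])*[a/2,b/2]
        return np.c_[L@np.array([[c,q],[-q,c]])+p[:2],np.full(4,p[3])]
    f=lambda p:np.r_[proj("top",X(p))-t,proj("scene",X(p))-s].ravel()
    r=least_squares(f,[.5,.2,0,.03],loss="soft_l1"); print(k,r.x.round(4),"rms",np.sqrt(np.mean(f(r.x)**2)).round(2)); print(f(r.x).reshape(8,2).round(1).tolist())
# well felt centres from top view as check
for k,uv,z in(("lemon",(320,91),.01),("honey",(457,92),.008),("cinn",(587,89),.008)):
    print(k,atz("top",(85+uv[0]/3-.33,135+uv[1]/3-.33),z).round(4))
E
python3 b.py
```

```text
tea_holder [ 0.4234  0.4062 -0.1057  0.0282] rms 1.21
[[0.3, -0.8], [1.3, 0.1], [1.0, 0.5], [-1.3, 0.6], [-2.7, 0.7], [-0.6, -2.4], [1.3, -0.3], [-0.2, 1.4]]
lemon_holder [ 0.531   0.2512 -0.1054  0.019 ] rms 1.05
[[0.4, -0.4], [0.2, -0.1], [0.6, 0.7], [-0.9, -0.0], [-1.9, 0.4], [-0.3, -0.7], [1.0, -0.6], [0.2, 3.2]]
honey_holder [0.5324 0.1402 0.0206 0.0249] rms 1.2
[[0.7, 0.1], [0.3, 0.4], [-0.2, -0.1], [-0.6, -0.6], [-2.0, 1.2], [-0.5, -0.8], [0.9, -3.4], [0.9, 1.5]]
cinn_holder [ 0.5368  0.0302 -0.1609  0.0235] rms 0.91
[[0.4, -0.8], [0.7, 0.1], [-0.2, 0.7], [-0.4, 0.5], [-1.7, -0.0], [-1.6, -0.0], [0.5, -1.2], [0.5, 1.9]]
tea_box [0.5303 0.4023 0.127  0.0755] rms 1.18
[[0.2, 0.2], [0.4, -0.4], [0.4, 1.0], [0.1, 0.7], [-3.1, 1.9], [-0.2, -2.0], [0.5, -1.2], [-1.1, 0.6]]
lemon [0.5326 0.2521 0.01  ]
honey [0.534  0.1382 0.008 ]
cinn [0.5385 0.0299 0.008 ]
```

Positions agree to about 2 mm across methods, and the heights match the text. First the honey jar: move above it with the fingers closing along x.

The manual's scale: shifts go in shares of 0.8 m and turns go in shares of pi rad. Converting my numbers, 0.633 m / 0.8 = 0.7913, 0.205 m / 0.8 = 0.2563, 1.149 rad / 3.1416 = 0.3657.

{"api": "drive_tool", "payload": {"series": [[[0.2563, 0.7913, -0.0388, 0.3657, 0.0854], [0.2563, 0.7913, -0.0388, 0.3657, 0.0854], [0.2563, 0.7913, -0.0388, 0.3657, 0.0854], [0.2563, 0.7913, -0.0388, 0.3657, 0.0854], [0.2563, 0.7913, -0.0388, 0.3657, 0.0854], [0.2563, 0.7913, -0.0388, 0.3657, 0.0854], [0.2563, 0.7913, -0.0388, 0.3657, 0.0854], [0.2563, 0.7913, -0.0388, 0.3657, 0.0854], [0.2563, 0.7913, -0.0388, 0.3657, 0.0854], [0.2563, 0.7913, -0.0388, 0.3657, 0.0854], [0.2563, 0.7913, -0.0388, 0.3657, 0.0854], [0.2563, 0.7913, -0.0388, 0.3657, 0.0854], [0.2563, 0.7913, -0.0388, 0.3657, 0.0854], [0.2563, 0.7913, -0.0388, 0.3657, 0.0854], [0.2563, 0.7913, -0.0388, 0.3657, 0.0854], [0.2563, 0.7913, -0.0388, 0.3657, 0.0854], [0.2563, 0.7913, -0.0388, 0.3657, 0.0854]]]}}

```text
time: 2.22
tool_pos: [0.4302, 0.1309, 0.2004]
tool_rot: [3.141, 0.0, 1.57]
force: [0.0, -0.2, 0.3]
opening: 0.999
finger_force: 0.0
```

{"api": "drive_tool", "payload": {"series": [[[0, 0, -0.0625, 0, 0.0854], [0, 0, -0.1125, 0, 0.0854], [0, 0, -0.15, 0, 0.0854], [0, 0, -0.1663, 0, 0.0854], [0, 0, -0.1663, 0, 0.0854], [0, 0, -0.1663, 0, 0.05], [0, 0, -0.1663, 0, 0.05], [0, 0, -0.1663, 0, 0.05], [0, 0, -0.1663, 0, 0.05], [0, 0, -0.1663, 0, 0.05], [0, 0, -0.1663, 0, 0.05], [0, 0, -0.1663, 0, 0.05]]]}}

```text
time: 3.72
tool_pos: [0.4313, 0.1313, 0.0691]
tool_rot: [3.138, -0.0, 1.571]
force: [-1.7, -0.1, 6.1]
opening: 0.72
finger_force: 63.5
```

Scaled: 0.103 m / 0.8 = 0.1288, 0.06 m / 0.8 = 0.075.

{"api": "drive_tool", "payload": {"series": [[[0, 0, 0.025, 0, 0.05], [0, 0, 0.0625, 0, 0.05], [0, 0, 0.075, 0, 0.05], [0.025, 0.0025, 0.075, 0, 0.05], [0.0625, 0.005, 0.075, 0, 0.05], [0.1, 0.0075, 0.075, 0, 0.05], [0.125, 0.01, 0.075, 0, 0.05], [0.1288, 0.01, 0.075, 0, 0.05], [0.1288, 0.01, 0.075, 0, 0.05], [0.1288, 0.01, 0.075, 0, 0.05]]]}}

```text
time: 4.97
tool_pos: [0.532, 0.1392, 0.1271]
tool_rot: [-3.14, 0.0, 1.571]
force: [-0.0, -0.1, -3.1]
opening: 0.718
finger_force: 66.9
```

```bash
cat > v.py <<'E'
import sys,cv2,numpy as np
from rig import env,viewer
# usage v.py tag x y w h (top) x y w h (scene): side-by-side crops
t,*a=sys.argv[1:]; a=list(map(int,a)); L=[]
for n,(x,y,w,h) in zip(("top","scene"),(a[:4],a[4:])):
    im=viewer.get_image(n); cv2.imwrite(f"pics/{n}_{t}.png",im); s=min(395/w,590/h); L.append(cv2.resize(im[y:y+h,x:x+w],None,fx=s,fy=s,interpolation=cv2.INTER_CUBIC))
H=max(i.shape[0] for i in L)
cv2.imwrite(f"pics/v_{t}.png",np.hstack([cv2.copyMakeBorder(i,0,H-i.shape[0],0,0,0) for i in L]))
E
python3 v.py h1 150 110 140 140 180 110 140 140
```

```text
(no output)
```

View pics/v_h1.png

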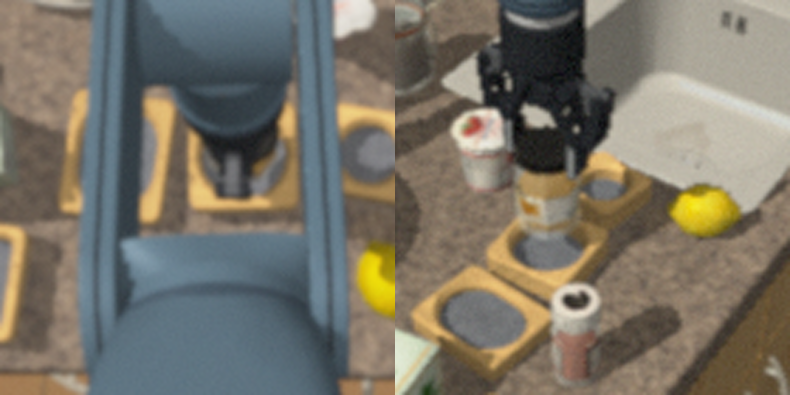

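The jar hangs upright over the honey well (jar about (540,180), well (548,250) in the right crop). Now lower it gently.

Scaled: -0.051 m / 0.8 = -0.0638, -0.049 m / 0.8 = -0.0613.

{"api": "drive_tool", "payload": {"series": [[[0.0013, 0, -0.025, 0, 0.05], [0.0013, 0, -0.045, 0, 0.05], [0.0013, 0, -0.055, 0, 0.05], [0.0013, 0, -0.0588, 0, 0.05], [0.0013, 0, -0.0613, 0, 0.05], [0.0013, 0, -0.0638, 0, 0.05], [0.0013, 0, -0.0638, 0, 0.05]]]}}

```text
time: 5.95
tool_pos: [0.5346, 0.1393, 0.0772]
tool_rot: [3.14, -0.0, 1.571]
force: [-0.9, 0.3, 2.3]
opening: 0.717
finger_force: 67.2
```

Scaled: 0.124 m / 0.8 = 0.155, -0.1075 m / 0.8 = -0.1344.

{"api": "drive_tool", "payload": {"series": [[[0, 0, 0, 0, 0.07], [0, 0, 0, 0, 0.0854], [0, 0, 0, 0, 0.0854], [0, 0, 0, 0, 0.0854], [0, 0, 0.0375, 0, 0.0854], [0, 0, 0.1, 0, 0.0854], [0, 0, 0.155, 0, 0.0854], [-0.0625, 0.0625, 0.155, 0, 0.0854], [-0.1125, 0.1125, 0.155, 0, 0.0854], [-0.1344, 0.1306, 0.155, 0, 0.0854], [-0.1344, 0.1306, 0.155, 0, 0.0854], [-0.1344, 0.1306, 0.155, 0, 0.0854]]]}}

```text
time: 7.45
tool_pos: [0.4275, 0.2434, 0.2005]
tool_rot: [3.141, 0.0, 1.571]
force: [0.6, -0.0, 0.8]
opening: 0.999
finger_force: 0.0
```

Scaled: -0.142 m / 0.8 = -0.1775, -0.135 m / 0.8 = -0.1688.

{"api": "drive_tool", "payload": {"series": [[[0, 0, -0.0625, 0, 0.0854], [0, 0, -0.125, 0, 0.0854], [0, 0, -0.1688, 0, 0.0854], [0, 0, -0.1775, 0, 0.0854], [0, 0, -0.1775, 0, 0.0854], [0, 0, -0.1775, 0, 0.06], [0, 0, -0.1775, 0, 0.05], [0, 0, -0.1775, 0, 0.03], [0, 0, -0.1775, 0, 0.03], [0, 0, -0.1775, 0, 0.03], [0, 0, -0.1775, 0, 0.03], [0, 0, -0.1775, 0, 0.03], [0, 0, -0.1775, 0, 0.03]]]}}

```text
time: 9.07
tool_pos: [0.4276, 0.244, 0.0597]
tool_rot: [3.139, -0.001, 1.571]
force: [-0.3, -1.5, 4.9]
opening: 0.49
finger_force: 60.1
```

Scaled: -0.214 m / 0.8 = -0.2675, 0.13 m / 0.8 = 0.1625.

{"api": "drive_tool", "payload": {"series": [[[0, 0, 0.0375, 0, 0.03], [0, 0, 0.1, 0, 0.03], [0, 0, 0.1625, 0, 0.03], [0.0125, -0.05, 0.175, 0, 0.03], [0.0375, -0.1, 0.175, 0, 0.03], [0.0625, -0.15, 0.175, 0, 0.03], [0.0938, -0.2, 0.175, 0, 0.03], [0.125, -0.2438, 0.175, 0, 0.03], [0.1388, -0.2675, 0.175, 0, 0.03], [0.1388, -0.2675, 0.175, 0, 0.03], [0.1388, -0.2675, 0.125, 0, 0.03], [0.1388, -0.2675, 0.075, 0, 0.03], [0.1388, -0.2675, 0.0563, 0, 0.03], [0.1388, -0.2675, 0.0563, 0, 0.03], [0.1388, -0.2675, 0.0563, 0, 0.03]]]}}

```text
time: 10.95
tool_pos: [0.5388, 0.03, 0.1049]
tool_rot: [3.139, 0.0, 1.571]
force: [0.7, 0.2, -0.2]
opening: 0.493
finger_force: 61.0
```

```bash
python3 v.py c1 200 110 120 120 200 110 120 120
```

```text
(no output)
```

View pics/v_c1.png

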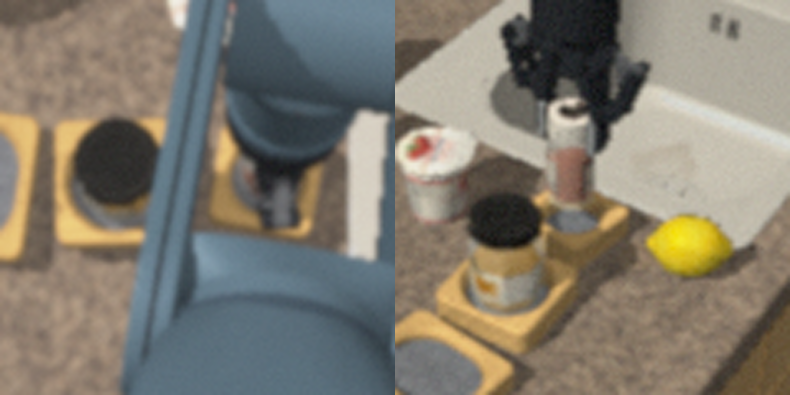

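The honey stands in its well, and the cinnamon hangs upright over the small well. I'll lower it.

Scaled: -0.037 m / 0.8 = -0.0463, -0.03 m / 0.8 = -0.0375.

{"api": "drive_tool", "payload": {"series": [[[-0.0013, 0, -0.0188, 0, 0.03], [-0.0013, 0, -0.0313, 0, 0.03], [-0.0013, 0, -0.0375, 0, 0.03], [-0.0013, 0, -0.0413, 0, 0.03], [-0.0013, 0, -0.0438, 0, 0.03], [-0.0013, 0, -0.0463, 0, 0.03], [-0.0013, 0, -0.0463, 0, 0.03]]]}}

```text
time: 11.92
tool_pos: [0.5369, 0.0296, 0.0677]
tool_rot: [3.141, 0.0, 1.571]
force: [-3.6, 0.4, 8.9]
opening: 0.488
finger_force: 62.1
```

Scaled: 0.3725 m / 0.8 = 0.4656, 0.03 m / 0.8 = 0.0375, 0.127 rad / 3.1416 = 0.0404.

{"api": "drive_tool", "payload": {"series": [[[0, 0, 0, 0, 0.055], [0, 0, 0, 0, 0.07], [0, 0, 0, 0, 0.0854], [0, 0, 0, 0, 0.0854], [0, 0, 0.0375, 0, 0.0854], [0, 0, 0.1, 0, 0.0854], [0, 0, 0.175, 0, 0.0854], [-0.0069, 0.075, 0.175, 0.0404, 0.0854], [-0.0069, 0.15, 0.175, 0.0404, 0.0854], [-0.0069, 0.225, 0.175, 0.0404, 0.0854], [-0.0069, 0.3, 0.175, 0.0404, 0.0854], [-0.0069, 0.375, 0.175, 0.0404, 0.0854], [-0.0069, 0.4375, 0.175, 0.0404, 0.0854], [-0.0069, 0.4656, 0.175, 0.0404, 0.0854], [-0.0069, 0.4656, 0.175, 0.0404, 0.0854], [-0.0069, 0.4656, 0.175, 0.0404, 0.0854], [-0.0069, 0.4656, 0.175, 0.0404, 0.0854]]]}}

```text
time: 14.05
tool_pos: [0.5315, 0.401, 0.2064]
tool_rot: [-3.141, 0.0, 1.696]
force: [0.3, 0.5, 0.4]
opening: 1.002
finger_force: 0.0
```

Scaled: -0.14 m / 0.8 = -0.175, -0.13 m / 0.8 = -0.1625.

{"api": "drive_tool", "payload": {"series": [[[0, 0, -0.0625, 0, 0.0854], [0, 0, -0.125, 0, 0.0854], [0, 0, -0.15, 0, 0.0854], [0, 0, -0.1625, 0, 0.0854], [0, 0, -0.175, 0, 0.0854], [0, 0, -0.175, 0, 0.0854]]]}}

```text
time: 14.8
tool_pos: [0.5314, 0.402, 0.0665]
tool_rot: [3.141, -0.0, 1.697]
force: [-0.5, 0.1, -0.8]
opening: 1.003
finger_force: 0.0
```

Scaled: -0.03 m / 0.8 = -0.0375, -0.02 m / 0.8 = -0.025.

{"api": "drive_tool", "payload": {"series": [[[0, 0, -0.0125, 0, 0.0854], [0, 0, -0.025, 0, 0.0854], [0, 0, -0.0375, 0, 0.0854], [0, 0, -0.0375, 0, 0.0854], [0, 0, -0.0375, 0, 0.08], [0, 0, -0.0375, 0, 0.075], [0, 0, -0.0375, 0, 0.07], [0, 0, -0.0375, 0, 0.06], [0, 0, -0.0375, 0, 0.06], [0, 0, -0.0375, 0, 0.06], [0, 0, -0.0375, 0, 0.06]]]}}

```text
time: 16.18
tool_pos: [0.5316, 0.4025, 0.037]
tool_rot: [3.14, -0.0, 1.698]
force: [0.1, -0.1, 5.2]
opening: 0.787
finger_force: 68.7
```

Scaled: -0.1075 m / 0.8 = -0.1344, 0.004 m / 0.8 = 0.005, -0.233 rad / 3.1416 = -0.0742.

{"api": "drive_tool", "payload": {"series": [[[0, 0, 0.0375, 0, 0.06], [0, 0, 0.075, 0, 0.06], [-0.0375, 0.0013, 0.075, -0.0255, 0.06], [-0.075, 0.0025, 0.075, -0.0509, 0.06], [-0.1125, 0.0038, 0.075, -0.0742, 0.06], [-0.1344, 0.005, 0.075, -0.0742, 0.06], [-0.1344, 0.005, 0.0625, -0.0742, 0.06], [-0.1344, 0.005, 0.05, -0.0742, 0.06], [-0.1344, 0.005, 0.05, -0.0742, 0.06]]]}}

```text
time: 17.3
tool_pos: [0.4239, 0.4056, 0.0747]
tool_rot: [-3.14, 0.002, 1.464]
force: [0.2, -0.0, -0.6]
opening: 0.786
finger_force: 68.1
```

```bash
python3 v.py t1 80 135 120 120 130 190 140 140
```

```text
(no output)
```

View pics/v_t1.png

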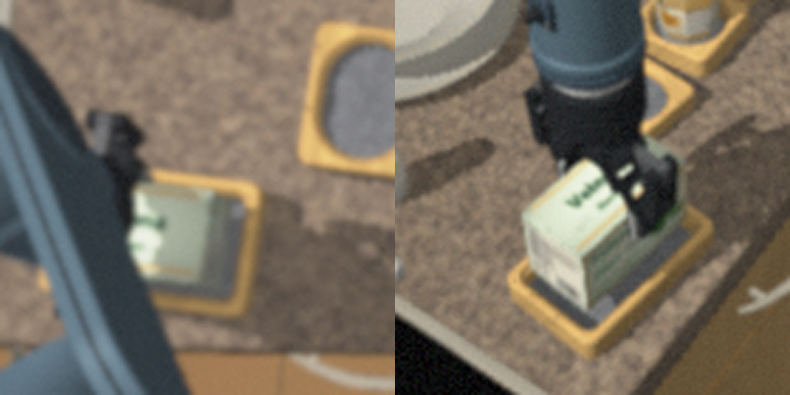

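The box hangs over its well, apparently level and aligned. I'll compare against predicted corners.

Run:
```python
from m import *
for nm,(x,y,yaw,h,a,b,z) in {"box":(.4235,.4065,-.106,.074,.068,.122,.038),"rim":(.4235,.4065,-.106,.001,.1,.154,.027)}.items():
    X=box(x,y,yaw,h,a,b,z)
    print(nm); print((((proj("top",X)+.5-[80,135])*395/120)).round().tolist()); print((((proj("scene",X)+.5-[130,190])*395/140)).round().tolist())
```

```text
box
[[224.0, 293.0], [201.0, 287.0], [60.0, 272.0], [26.0, 265.0], [237.0, 201.0], [215.0, 189.0], [75.0, 181.0], [42.0, 168.0]]
[[296.0, 218.0], [294.0, 162.0], [194.0, 315.0], [186.0, 260.0], [237.0, 177.0], [232.0, 121.0], [134.0, 268.0], [123.0, 213.0]]
rim
[[245.0, 318.0], [245.0, 318.0], [40.0, 292.0], [40.0, 292.0], [265.0, 184.0], [265.0, 184.0], [62.0, 159.0], [62.0, 159.0]]
[[323.0, 224.0], [323.0, 223.0], [195.0, 348.0], [195.0, 347.0], [236.0, 165.0], [236.0, 164.0], [107.0, 278.0], [107.0, 277.0]]
```

Predicted and seen corners agree within about 2 px. Lowering.

Scaled: -0.032 m / 0.8 = -0.04, -0.03 m / 0.8 = -0.0375.

{"api": "drive_tool", "payload": {"series": [[[0, 0, -0.015, 0, 0.06], [0, 0, -0.025, 0, 0.06], [0, 0, -0.0325, 0, 0.06], [0, 0, -0.0375, 0, 0.06], [0, 0, -0.04, 0, 0.06], [0, 0, -0.04, 0, 0.06]]]}}

```text
time: 18.15
tool_pos: [0.4236, 0.4062, 0.045]
tool_rot: [3.141, 0.0, 1.465]
force: [-2.5, -3.4, 4.1]
opening: 0.789
finger_force: 68.4
```

Scaled: -0.395 m / 0.8 = -0.4938, 0.15 m / 0.8 = 0.1875, -0.885 rad / 3.1416 = -0.2817.

{"api": "drive_tool", "payload": {"series": [[[0, 0, 0, 0, 0.075], [0, 0, 0, 0, 0.0854], [0, 0, 0, 0, 0.0854], [0, 0, 0.0375, 0, 0.0854], [0, 0, 0.1, 0, 0.0854], [0, 0, 0.1625, 0, 0.0854], [0.0013, -0.0625, 0.1875, -0.0477, 0.0854], [0.0013, -0.1375, 0.1875, -0.0955, 0.0854], [0.0013, -0.2125, 0.1875, -0.1432, 0.0854], [0.0013, -0.2875, 0.1875, -0.191, 0.0854], [0.0013, -0.3625, 0.1875, -0.2387, 0.0854], [0.0013, -0.4375, 0.1875, -0.2817, 0.0854], [0.0013, -0.4938, 0.1875, -0.2817, 0.0854], [0.0013, -0.4938, 0.1875, -0.2817, 0.0854], [0.0013, -0.4938, 0.1875, -0.2817, 0.0854], [0.0013, -0.4938, 0.125, -0.2817, 0.0854], [0.0013, -0.4938, 0.075, -0.2817, 0.0854], [0.0013, -0.4938, 0.075, -0.2817, 0.0854]]]}}

```text
time: 20.4
tool_pos: [0.4221, 0.0132, 0.1022]
tool_rot: [-3.136, 0.004, 0.582]
force: [-0.5, -0.0, -0.1]
opening: 0.995
finger_force: 0.0
```

```bash
python3 v.py l1 80 135 230 105 200 120 140 140
```

```text
(no output)
```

View pics/v_l1.png

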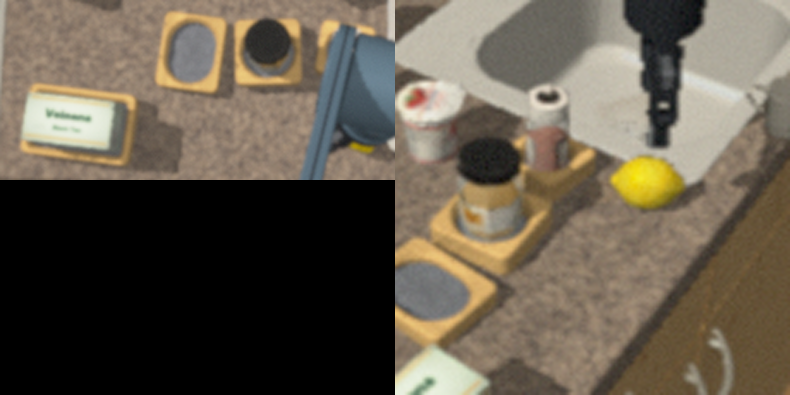

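Box, honey and cinnamon sit in their wells, and the gripper stands square over the lemon (lemon at (648,182) in the right crop). Descend and grip.

Scaled: -0.086 m / 0.8 = -0.1075, -0.075 m / 0.8 = -0.0938.

{"api": "drive_tool", "payload": {"series": [[[0, 0, -0.0375, 0, 0.0854], [0, 0, -0.0563, 0, 0.0854], [0, 0, -0.075, 0, 0.0854], [0, 0, -0.0938, 0, 0.0854], [0, 0, -0.1075, 0, 0.0854], [0, 0, -0.1075, 0, 0.0854], [0, 0, -0.1075, 0, 0.075], [0, 0, -0.1075, 0, 0.065], [0, 0, -0.1075, 0, 0.055], [0, 0, -0.1075, 0, 0.04], [0, 0, -0.1075, 0, 0.04], [0, 0, -0.1075, 0, 0.04], [0, 0, -0.1075, 0, 0.04]]]}}

```text
time: 22.12
tool_pos: [0.4254, 0.0109, 0.0195]
tool_rot: [3.14, -0.001, 0.58]
force: [-3.3, 0.3, 13.8]
opening: 0.599
finger_force: 59.9
```

Scaled: 0.24 m / 0.8 = 0.3, 0.13 m / 0.8 = 0.1625, -0.685 rad / 3.1416 = -0.218.

{"api": "drive_tool", "payload": {"series": [[[0, 0, 0.025, 0, 0.04], [0, 0, 0.0875, 0, 0.04], [0, 0, 0.1625, 0, 0.04], [0, 0.05, 0.175, -0.0477, 0.04], [0.0125, 0.1125, 0.175, -0.0955, 0.04], [0.0375, 0.175, 0.175, -0.1432, 0.04], [0.075, 0.2375, 0.175, -0.191, 0.04], [0.1125, 0.2875, 0.175, -0.218, 0.04], [0.1344, 0.3, 0.175, -0.218, 0.04], [0.1344, 0.3, 0.175, -0.218, 0.04], [0.1344, 0.3, 0.125, -0.218, 0.04], [0.1344, 0.3, 0.075, -0.218, 0.04], [0.1344, 0.3, 0.0625, -0.218, 0.04], [0.1344, 0.3, 0.0625, -0.218, 0.04]]]}}

```text
time: 23.88
tool_pos: [0.5317, 0.2507, 0.0684]
tool_rot: [3.141, 0.001, -0.106]
force: [0.8, -0.8, -1.3]
opening: 0.594
finger_force: 63.6
```

```bash
python3 v.py l2 140 120 110 110 160 150 110 110
python3 - <<'E'
from m import *
for nm,X in {"lemon":ell(.532,.2515,-.105,.056,.078,.055,.048),"rim":box(.532,.2515,-.105,.001,.11,.09,.021)}.items():
    for n,o in(("top",[140,120]),("scene",[160,150])):
        p=(proj(n,X)+.5-o)*395/110; print(nm,n,p.min(0).round(),p.max(0).round())
E
```

```text
lemon top [132.  88.] [217. 205.]
lemon scene [130. 163.] [224. 247.]
rim top [109.  76.] [260. 248.]
rim scene [ 86. 190.] [276. 328.]
```

View pics/v_l2.png

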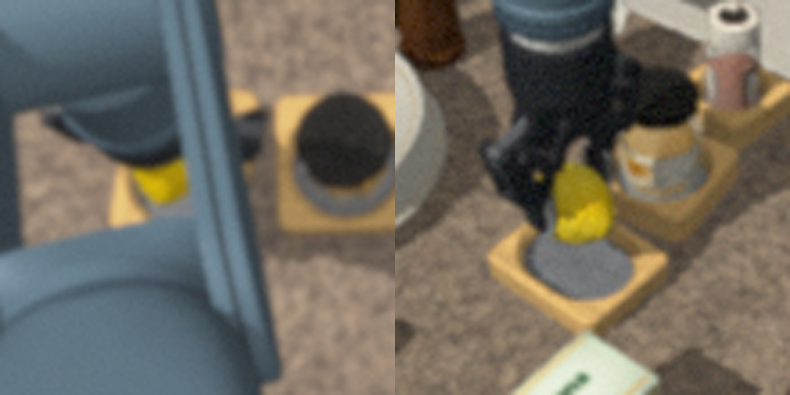

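The lemon is held level over its oval, lengthwise, and matches the predicted outline. Lowering.

Scaled: -0.039 m / 0.8 = -0.0488, -0.036 m / 0.8 = -0.045.

{"api": "drive_tool", "payload": {"series": [[[0, 0, -0.0188, 0, 0.04], [0, 0, -0.0313, 0, 0.04], [0, 0, -0.04, 0, 0.04], [0, 0, -0.045, 0, 0.04], [0, 0, -0.0488, 0, 0.04], [0, 0, -0.0488, 0, 0.04]]]}}

```text
time: 24.72
tool_pos: [0.5323, 0.2513, 0.0297]
tool_rot: [-3.142, -0.0, -0.105]
force: [-1.1, -0.1, 1.0]
opening: 0.595
finger_force: 63.8
```

Scaled: -0.6 m / 0.8 = -0.75, -0.58 m / 0.8 = -0.725.

{"api": "drive_tool", "payload": {"series": [[[0, 0, 0, 0, 0.06], [0, 0, 0, 0, 0.07], [0, 0, 0, 0, 0.075], [0, 0, 0, 0, 0.075], [0, 0, 0.025, 0, 0.075], [0, 0, 0.075, 0, 0.075], [0, 0, 0.15, 0, 0.075], [0, 0, 0.225, 0, 0.075], [-0.0375, -0.0625, 0.25, 0, 0.075], [-0.075, -0.1375, 0.25, 0, 0.075], [-0.1125, -0.2125, 0.25, 0, 0.075], [-0.15, -0.275, 0.25, 0, 0.075], [-0.175, -0.35, 0.25, 0, 0.075], [-0.2, -0.425, 0.25, 0, 0.075], [-0.225, -0.5, 0.25, 0, 0.075], [-0.25, -0.575, 0.25, 0, 0.075], [-0.275, -0.65, 0.25, 0, 0.075], [-0.3, -0.725, 0.25, 0, 0.075], [-0.3, -0.75, 0.25, 0, 0.075], [-0.3, -0.75, 0.25, 0, 0.075]]]}}

```text
time: 27.22
tool_pos: [0.2915, -0.3507, 0.2291]
tool_rot: [-3.142, 0.0, -0.108]
force: [0.1, 0.5, -0.3]
opening: 0.877
finger_force: 0.0
```

```bash
python3 v.py e1 85 130 230 110 140 150 170 165
```

```text
(no output)
```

View pics/v_e1.png

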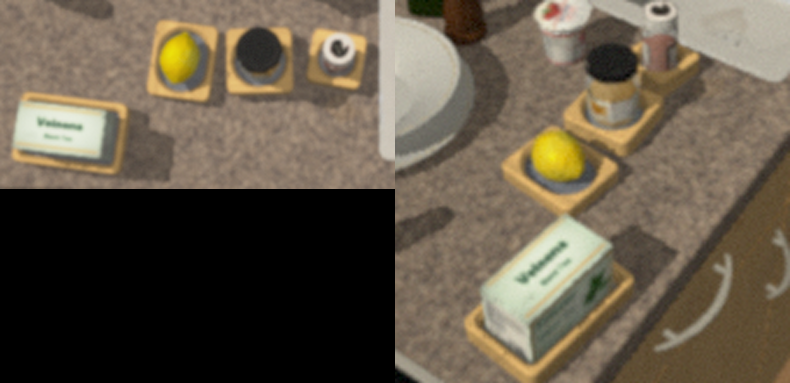

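All four stand in their wells. I'll check the lemon's angle and the offsets numerically.

Run:
```python
from m import *
I={n:cv2.imread(f"pics/{n}_e1.png") for n in C}
H={n:cv2.cvtColor(I[n],cv2.COLOR_BGR2HSV) for n in I}
yel={n:(H[n][...,0]>22)&(H[n][...,0]<34)&(H[n][...,1]>130)&(H[n][...,2]>80) for n in H}
print("lemon",fit(ell,{"top":blob(yel["top"],(190,164),roi=22),"scene":blob(yel["scene"],(210,217),roi=22)},(.53,.25,-.1,.056),.078,.055,.01))
k=230/395; ks=170/395
print("honey",tri((85+258*k,130+51*k),(140+(612-395)*ks,150+60*ks)),"holder .533 .139")
print("cinn",tri((85+338.5*k,130+47*k),(140+(660-395)*ks,150+11*ks)),"holder .5375 .030")
for nm,X in {"tea_box top":box(.4235,.4065,-.106,.001,.068,.122,.082)}.items():
    print(((proj("top",X)+.5-[85,130])/k).round()[::2].tolist(),((proj("scene",X)+.5-[140,150])/ks+[395,0]).round()[::2].tolist())
a,b=cv2.imread("pics/top0.png")[222:255,350:390],I["top"][222:255,350:390]; print("cup diff",np.abs(a.astype(int)-b).mean())
```

```text
lemon (array([ 0.53097711,  0.25320036, -0.22613941,  0.06043879]), np.float64(0.22758907079696655))
honey (array([0.53100957, 0.13948978, 0.10106477]), np.float64(0.0006836080033094888)) holder .533 .139
cinn (array([0.5367741 , 0.03058073, 0.1009024 ]), np.float64(0.002924768313564797)) holder .5375 .030
[[101.0, 160.0], [13.0, 148.0], [109.0, 110.0], [21.0, 99.0]] [[615.0, 245.0], [528.0, 326.0], [564.0, 212.0], [477.0, 287.0]]
cup diff 3.695959595959596
```

```bash
python3 -c "
from rig import env
print(env.close_job())"
```

```text
the job is handed in; nothing more can be done
None
```

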